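Tare the parcel scale with its sunken key

ROBOT

A 7-joint arm with a two-finger parallel gripper is mounted at the origin on the work surface; the furniture and walls round the work are solid. World frame = base frame: x ahead of the robot, y to its left, z up, the work surface at z = 0. Lengths are in m, angles in rad, forces in N, time in s.
With the tool pointing down it reaches from about 0.425 to 0.875 m from the base axis. Payload 8.4 kg.
Tool frame: the origin (TCP) lies at the centre of the arm's flange, where the gripper is bolted on; the fingertips stand ahead of it and the grasp point (between the pads) lies 155 mm ahead of it (tip_reach is the z of the fingertips in the tool frame, in m); z points along the fingers, y is the line along which they close (so a half turn about z gives the same grasp; the last joint's range is limited). The gripper opens to 85 mm and grips with 20 to 120 N. Pads are 22 mm wide; open, the fingers measure 114 mm over their backs; the gripper's body (76 mm by 85 mm) begins 54 mm behind the grasp point. The pads swing forward as they close: fully open they stand 13 mm farther back than shut.
Start: joints at [-1.429, 0.333, 0.04, 1.465, -0.013, 1.343, -0.059], TCP at [0.155, 0.631, 0.405] pointing down, gripper open.
Joint ranges: [-2.58, 2.58], [-0.38, 2.09], [-1.3, 1.39], [0.25, 2.4], [-1.5, 4.64], [0.08, 2.09], [-2.65, 2.65]. Speed limits (rad/s): [2.22, 2.22, 2.79, 2.79, 3.14, 3.14, 3.14].

INTERFACE

Orientations are given as a unit quaternion [w, x, y, z].
In Python, from bench import * gives the robot as it stands.
- The arm moves only by the shell command python3 -m inch 'ROWS'. ROWS is a JSON object of lists of equal length, an entry for each row: "dp": the shift along the tool's x, y, z in mm, a list of three; "roll": the turn about the tool's z in degrees; "gripper": the finger opening in mm, from 0 to 85.4. In form: {"dp": [[dx, dy, dz], ...], "roll": [roll, ...], "gripper": [gripper, ...]}. A call has 1 to 20 rows; each row shifts and turns the commanded pose from where the row before left it, along the tool's axes as they then stand; what a row does not reach is not made up. A row lasts 1/10 s, in which the tool goes at most 50 mm and 8.59 degrees, less where a joint would pass 70% of its speed; a pose out of reach is approached as far as the arm can. A call with a gripper value outside its range is refused whole. The fingers move at their own pace and stop on an object; the grip force is fixed at half the most. Time passes only in rows, so rows that do not move let the fingers close. It gives the time, the measured TCP pose, the force, the opening and the grip force at its end, in the units of the state.
- get_obs(): the state, without advancing time (a new reading comes with each control period).
- snapshot(name): name is "side" or "top"; returns the picture (384x512x3 uint8, red, green, blue); there is no depth.
- get_calibration(name): a dict with "K" (3x3 intrinsics, pixels), "pose" (4x4, takes a point from camera to world coordinates). Camera axes: x right, y up, looking along -z (the intrinsics and any distortion apply to the point x, -y, -z); pixel columns grow to the right and rows downward; lengths in m; the calibration is good to about 2 mm. A picture is of the moment at which its call begins. get_calibration takes no time and is no camera call.
- finish_job(): hands the job in; it is judged then, once.
The state is a dict: "time": time; "qpos": joint angles; "joint_velocities": joint speeds; "joint_efforts": joint torques, N m; "tcp_pos": TCP position; "eef_rot": TCP orientation; "force": force on the tool from outside, world axes, zero at the start; "ft_torque": the same for the moment, N m; "gripper_width": finger opening in m; "finger_force": force on a finger pad.
Only numpy, scipy, OpenCV 4.12 (cv2) and the standard library are available. Lean on these libraries where they do the work, as an engineer would, in place of code of your own. Each camera call takes 0.05 s, during which the arm holds its last target. There are 200 camera calls.

TASK

Tare the parcel scale for the small brown carton that was set down askew on it: push the carton back along the steel platform with your fingertips, without lifting or tipping it, until it stands square against the upright stop at the back and fully on the platform. Then, with nothing touching the carton or the platform, reach a fingertip into the left well of the console (the one with the round key), press the sunken tare key right down, keep it down for about two seconds, and let it come up again. Leave the square power key in the right well and everything else on the bench alone.

Things in the scene. Friction and masses are not known exactly. Their poses are not given: they have to be found in the camera images.
- scale: Bench parcel scale, fixed, 150 mm wide (y). Origin on the bench under the seam between console and platform, mid-width; x to the back, y left, z up. Grey console x -109..-1 mm: sloping display, then a flat top (x -78..-1) 42 mm above the bench with two round wells and a bubble level between. Parts cabinet 165 mm high stands to its right, steel toolbox 160 mm high plus handle to its left
- platform: The scale's steel weighing platform with its upright stop, one piece behind the console: x 2..130 mm, y -75..75 mm of the scale, top surface 44 mm above the bench. Rides on a stiff load spring (4 N per mm, at most 3 mm). Polished: the carton slides on it and along the stop with light force (friction about 0.3). Its origin and axes coincide with the scale's
- stop (a point): Point at the foot of the upright stop, in the middle of the face that looks to the console, level with the platform's top surface (x = 124, y = 0, z = 44 mm of the scale). The stop is a steel plate 120 mm wide and 40 mm high; same axes as the scale
- tare_mouth (a point): Centre of the mouth of the left well, 42 mm above the bench (x -43, y +40, z 42 mm of the scale; same axes). The well is round, 46 mm across and 30 mm deep, with upright walls. The right well is the same, at y -40
- tare_top (a point): Centre of the top face of the tare key: round, white, 24 mm across, on the axis of the left well, 18 mm below the mouth when up (24 mm above the bench)
- tare_key (a joint): Travel of the tare key: 0 = up, 0.005 m = right down at its stop. Spring return: 1.4 N to start it, 3.6 N at the bottom
- power_top (a point): Centre of the top face of the power key: square, white, 19 x 19 mm, on the axis of the right well, 18 mm below its mouth. Not to be pressed
- power_key (a joint): Travel of the power key: 0 = up, 0.005 m = right down; spring return as for the tare key
- carton: Brown cardboard carton with blue and white label, 70 (x) x 100 (y) x 60 (z) mm, 0.1 to 0.2 kg, loose; origin at the centre of its underside. It starts askew on the platform near the console, often hanging over the console; its x axis points roughly to the stop, turned up to 0.28 rad either way
- tape_measure: Bystander, loose on the bench: yellow and black tape measure standing on the bench, 38 x 72 x 68 mm; origin at the centre of its underside
- lube_can: Bystander, loose on the bench: white and green spray can with yellow cap, standing, 58 mm across, 217 mm high; origin at the centre of its underside
- glue_tall: Bystander, loose on the bench: white glue bottle with orange nozzle, standing, 56 mm across, 170 mm high; origin at the centre of its underside
- blade_box: Bystander, loose on the bench: small blue and white box, 30 x 75 x 20 mm; origin at the centre of its underside
- staple_box: Bystander, loose on the bench: small red and white box of staples, 50 x 85 x 30 mm; origin at the centre of its underside
- tape_roll: Bystander, loose on the bench: roll of brown packing tape lying flat, 105 mm across, 48 mm high; origin at the centre of its underside

How it is judged:
On the way, in this order (a step that is already met when the one before it is completed fails the run):
1. the carton stands square against the stop, fully on the platform (x of carton in the frame of stop above -0.041 m and angle between the x axis of carton and the x axis of scale, either way round below 0.1 rad and y of carton in the frame of stop between -0.028 and 0.028 m and z of carton in the frame of stop between -0.006 and 0.006 m and angle between carton's own z axis and vertical below 0.06 rad), for 0.2 s.
2. the tare key is held right down for a second, the carton in place and nothing else touching carton or platform (all of step 1 and value of joint tare_key above 0.004 m and contact force between each of the arm, the fingers and carton below 0.3 N and contact force between each of the arm, the fingers and platform below 0.3 N), for 1 s.
At the end, for the whole second after the job is handed in: Carton at rest on the platform, square against the stop (gap at most 6 mm, turned under 0.10 rad, within 28 mm of the middle sideways); tare key was held over 4 mm down for at least 1 s with the hand off carton and platform, and is up again; power key up (all of step 1 and value of joint each of tare_key, power_key below 0.001 m and linear speed of carton below 0.01 m/s); the robot touches nothing.
It fails at once if the carton is lifted off the platform (z of carton in the frame of stop above 0.015 m).
It fails at once if the carton is tipped (angle between carton's own z axis and vertical above 0.35 rad).
It fails at once if the power key is pressed (value of joint power_key above 0.002 m).
It fails at once if something else on the bench is disturbed (moved more than 25 mm) (distance of any of tape_measure, lube_can, glue_tall, blade_box, staple_box, tape_roll from where it was at the start of the episode above 0.025 m).
It also fails if it takes over 58 s, if anything falls off the work surface, if the arm or the gripper's body presses on something with over 40 N, if the wrist force passes 120 N, or if a joint passes its speed limit or range.

## Working session

There is one attempt and no reset: what is moved stays moved. The work goes in short steps, Python scripts to look and compute and a shell command to move; the robot and the scene stay as the last step left them, time stands still between calls to the robot, and variables do not carry over. Pictures are saved under pics/ and viewed, at most 10 in all, crops included, and the job is handed in when it is done.

```bash
mkdir -p pics
python3 - <<'E'
from bench import *
import cv2
for n in ("side","top"):
    im=snapshot(n); cv2.imwrite(f"pics/{n}0.png",im[:,:,::-1])
    c=get_calibration(n); print(n,c)
o=get_obs(); print({k:o[k] for k in("time","tcp_pos","eef_rot","gripper_width","force")}, [k for k in o])
try: print(tip_reach)
except Exception as e: print(e)
E
ls; ls bench* inch* 2>/dev/null
```

```text
side {'K': array([[395.40195665,   0.        , 257.30923449],
       [  0.        , 395.40195665, 188.45443289],
       [  0.        ,   0.        ,   1.        ]]), 'pose': array([[ 0.73701528,  0.45500915, -0.4997751 , -0.28513599],
       [-0.67582968,  0.48746964, -0.55283596, -0.69248766],
       [-0.00792023,  0.74521139,  0.66678126,  0.94468894],
       [ 0.        ,  0.        ,  0.        ,  1.        ]])}
top {'K': array([[412.50512025,   0.        , 253.73456771],
       [  0.        , 412.50512025, 192.74510196],
       [  0.        ,   0.        ,   1.        ]]), 'pose': array([[-0.01212797,  0.993451  , -0.11361348,  0.24621811],
       [-0.99973268, -0.00981033,  0.02093634,  0.0513856 ],
       [ 0.01968464,  0.11383703,  0.99330441,  1.35900592],
       [ 0.        ,  0.        ,  0.        ,  1.        ]])}
{'time': 0.1, 'tcp_pos': array([0.15498835, 0.63108621, 0.40388155]), 'eef_rot': array([-3.04610840e-05,  1.20107790e-01,  9.92760570e-01, -7.54390008e-04]), 'gripper_width': 0.08532007687106574, 'force': array([ 0.28136106, -0.13811354,  0.17356941])} ['time', 'qpos', 'joint_velocities', 'joint_efforts', 'tcp_pos', 'eef_rot', 'force', 'ft_torque', 'finger_force', 'gripper_width']
0.1734
pics
```

View pics/side0.png

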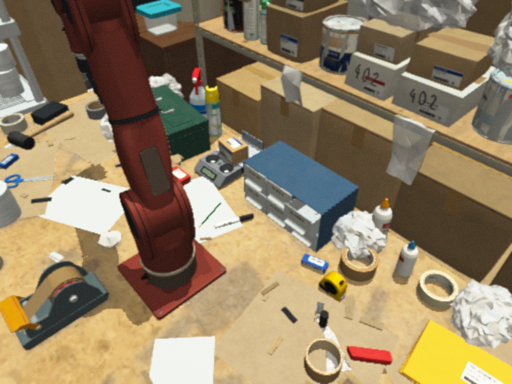

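View pics/top0.png

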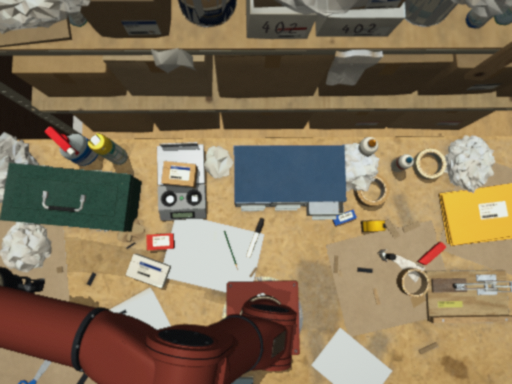

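The scale is at about top (182,182) and side (225,165), between the green toolbox and the blue cabinet, with the carton at top (180,174). I'll zoom in on both views.

```bash
cat > h.py <<'E'
import numpy as np, cv2
from bench import *
def ray(n,uv):
    c=get_calibration(n);K=c["K"];P=np.array(c["pose"])
    d=np.array([(uv[0]-K[0,2])/K[0,0],-(uv[1]-K[1,2])/K[1,1],-1.]); return P[:3,3],P[:3,:3]@d
def onz(n,uv,z):
    o,d=ray(n,uv); return (o+d*(z-o[2])/d[2])
def pix(n,p):
    c=get_calibration(n);K=c["K"];P=np.array(c["pose"])
    q=P[:3,:3].T@(np.array(p)-P[:3,3]); return K[0,2]+K[0,0]*q[0]/-q[2], K[1,2]-K[1,1]*q[1]/-q[2]
def crop(n,im,box,s,name):
    x0,y0,x1,y1=box; c=cv2.resize(im[y0:y1,x0:x1,::-1],None,fx=s,fy=s,interpolation=cv2.INTER_CUBIC); cv2.imwrite(f"pics/{name}.png",c)
E
python3 - <<'E'
from h import *
a=cv2.imread("pics/top0.png")[140:225,145:220]; b=cv2.imread("pics/side0.png")[120:195,185:260]
a=cv2.resize(a,None,fx=5,fy=5,interpolation=cv2.INTER_CUBIC); b=cv2.resize(b,None,fx=5,fy=5,interpolation=cv2.INTER_CUBIC)
b=cv2.copyMakeBorder(b,0,50,0,0,cv2.BORDER_CONSTANT)
cv2.imwrite("pics/z0.png",np.hstack([a,b]))
E
```

```text
(no output)
```

View pics/z0.png

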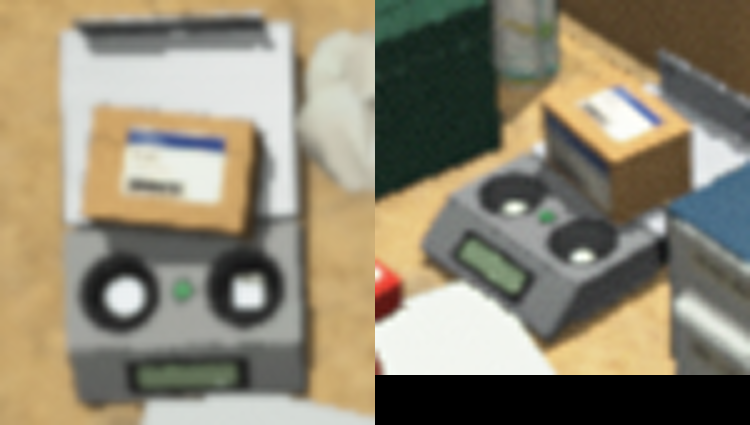

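Left crop (top view): the wells are at about (168.8,198.4) and (194,197.4), and the carton-top corners at about (163.8,161), (196.6,164.6), (195,187) and (161.8,183). I'll compute the poses next.

```bash
python3 -m inch '{"dp":[[0,0,-30],[0,0,-20],[-13,-24,0],[-13,-24,0],[-13,-24,0],[-13,-24,0],[-13,-24,0],[-13,-24,0],[-13,-24,0],[-13,-24,0],[-13,-24,0],[-13,-24,0],[-13,-24,0],[-13,-24,0],[-13,-24,0],[-13,-24,0],[-13,-24,0],[-13,-24,0]],"roll":[-7.5,-7.5,0,0,0,0,0,0,0,0,0,0,0,0,0,0,0,0],"gripper":[60,60,60,60,60,60,60,60,60,60,60,60,60,60,60,60,60,60]}'
```

```text
time: 1.95
tcp_pos: [0.3714, 0.2505, 0.4546]
eef_rot: [-0.0, -0.01, 1.0, -0.0]
force: [0.5, 1.1, 0.5]
gripper_width: 0.06
finger_force: 0.0
```

```bash
python3 -m inch '{"dp":[[0,0,20],[0,0,30],[0,0,30],[0,0,30],[0,0,30],[0,0,30],[0,0,30],[0,0,20],[0,0,10],[0,0,0]],"roll":[0,0,0,0,0,0,0,0,0,0],"gripper":[60,60,60,60,60,60,60,60,60,60]}'
python3 - <<'E'
from h import *
a=snapshot("top")[130:225,130:220,::-1];b=snapshot("side")[105:200,175:265,::-1]
cv2.imwrite("pics/z1.png",cv2.resize(np.hstack([a,b]),None,fx=4.4,fy=4.4,interpolation=cv2.INTER_CUBIC))
E
```

```text
time: 2.95
tcp_pos: [0.3707, 0.2514, 0.2238]
eef_rot: [-0.001, -0.01, 1.0, -0.001]
force: [0.4, 0.3, 1.2]
gripper_width: 0.06
finger_force: 0.0
```

View pics/z1.png

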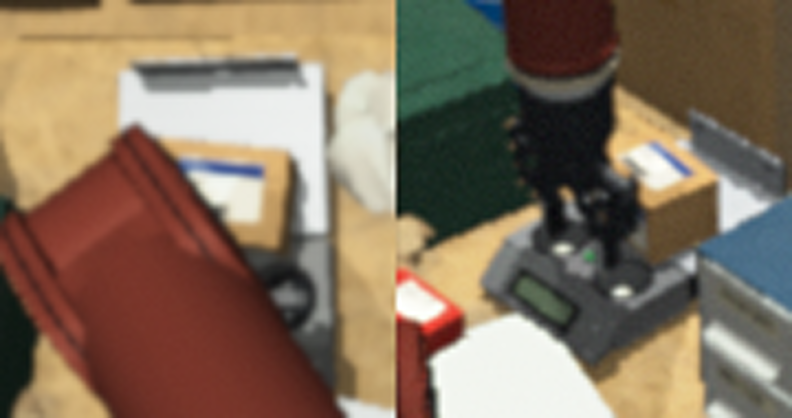

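The side view shows the fingers low over the console, just short of the carton's front face, with nothing touching. I'll push now.

```bash
python3 -m inch '{"dp":[[-6,0,0],[-6,0,0],[-4,0,0],[-4,0,0],[-4,0,0],[-4,0,0],[-4,0,0],[-4,0,0],[-4,0,0],[-4,0,0],[-4,0,0],[-4,0,0],[-4,0,0],[-4,0,0],[-4,0,0],[-4,0,0],[-4,0,0],[-4,0,0],[-3,0,0],[-2,0,0]],"roll":[0,0,0,0,0,0,0,0,0,0,0,0,0,0,0,0,0,0,0,0],"gripper":[60,60,60,60,60,60,60,60,60,60,60,60,60,60,60,60,60,60,60,60]}'
python3 - <<'E'
from h import *
a=snapshot("top")[130:225,130:220,::-1];b=snapshot("side")[105:200,175:265,::-1]
cv2.imwrite("pics/z2.png",cv2.resize(np.hstack([a,b]),None,fx=4.4,fy=4.4,interpolation=cv2.INTER_CUBIC))
E
```

```text
time: 5.05
tcp_pos: [0.4523, 0.2534, 0.2247]
eef_rot: [0.0, -0.01, 1.0, -0.0]
force: [-0.0, -0.3, -0.0]
gripper_width: 0.0599
finger_force: 0.0
```

View pics/z2.png

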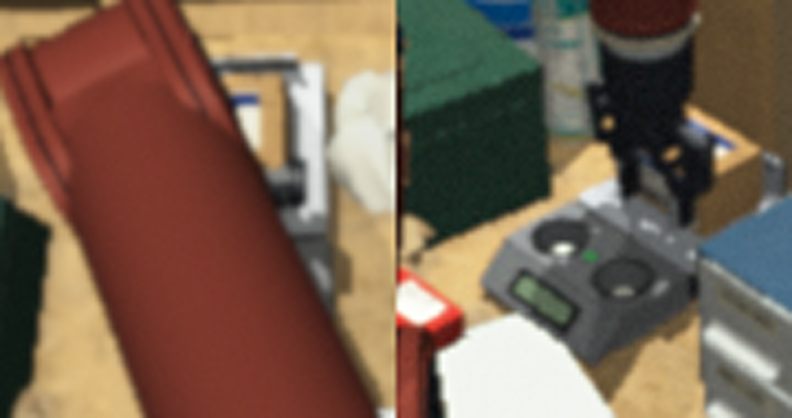

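The carton is almost at the stop and looks square. I'll close the last gap in small steps.

```bash
python3 -m inch '{"dp":[[-2,0,0],[-2,0,0],[-2,0,0],[-2,0,0],[-1,0,0],[-1,0,0],[0,0,0]],"roll":[0,0,0,0,0,0,0],"gripper":[60,60,60,60,60,60,60]}'
```

```text
time: 5.85
tcp_pos: [0.4621, 0.2535, 0.2247]
eef_rot: [0.0, -0.01, 1.0, -0.0]
force: [-0.3, -0.2, 0.4]
gripper_width: 0.0602
finger_force: 0.0
```

```bash
python3 -m inch '{"dp":[[-1,0,0],[-1,0,0],[-1,0,0],[0,0,0]],"roll":[0,0,0,0],"gripper":[60,60,60,60]}'
```

```text
time: 6.25
tcp_pos: [0.4652, 0.2536, 0.2248]
eef_rot: [0.0, -0.01, 1.0, 0.0]
force: [0.3, 0.1, -0.2]
gripper_width: 0.06
finger_force: 0.0
```

```bash
python3 -m inch '{"dp":[[-1,0,0],[-1,0,0],[-1,0,0],[0,0,0]],"roll":[0,0,0,0],"gripper":[60,60,60,60]}'
```

```text
time: 6.65
tcp_pos: [0.467, 0.2536, 0.2242]
eef_rot: [-0.002, -0.011, 1.0, -0.001]
force: [-7.1, -1.4, 2.5]
gripper_width: 0.0601
finger_force: 0.0
```

```bash
python3 -m inch '{"dp":[[-1,0,0],[-1,0,0],[0,0,0]],"roll":[0,0,0],"gripper":[60,60,60]}'
```

```text
time: 6.95
tcp_pos: [0.4677, 0.2537, 0.2236]
eef_rot: [-0.003, -0.011, 1.0, -0.001]
force: [-14.5, -1.9, 5.5]
gripper_width: 0.06
finger_force: 0.0
```

Seated: the force rises to 14 N. I'll back off, rise and close the fingers, then measure the well again from images without the arm in the way.

```bash
python3 -m inch '{"dp":[[2,0,0],[2,0,0],[4,0,0],[10,0,0],[20,0,0],[22,0,0],[10,0,0],[5,0,-20],[5,10,-30],[5,10,-10],[0,10,0],[0,10,0],[0,0,0],[0,0,0]],"roll":[0,0,0,0,0,0,0,0,0,0,0,0,0,0],"gripper":[60,60,60,60,60,60,60,40,20,0,0,0,0,0]}'
python3 - <<'E'
from h import *
np.set_printoptions(precision=4,suppress=True)
t=cv2.imread("pics/top0.png");s=cv2.imread("pics/side0.png")
for n,im,box in(("top",t,(160,188,204,208)),("side",s,(200,150,240,178))):
    x0,y0,x1,y1=box;sub=im[y0:y1,x0:x1].astype(int);m=((sub.min(2)>(150 if n=="top" else 170))).astype(np.uint8)
    k,l,st,c=cv2.connectedComponentsWithStats(m)
    for i in range(1,k):
        if st[i,4]>3: print(n,st[i,4],c[i]+[x0,y0],onz(n,c[i]+[x0,y0],.024))
a=snapshot("top")[130:225,130:220,::-1];b=snapshot("side")[105:200,175:265,::-1]
cv2.imwrite("pics/z3.png",cv2.resize(np.hstack([a,b]),None,fx=4.4,fy=4.4,interpolation=cv2.INTER_CUBIC))
p=get_obs()["tcp_pos"];print(p,"tip in side",pix("side",p-[0,0,.1734]))
E
```

```text
time: 8.35
tcp_pos: [0.3841, 0.2918, 0.2835]
eef_rot: [-0.001, -0.011, 1.0, -0.001]
force: [0.1, -0.6, -1.3]
gripper_width: 0.0002
finger_force: 0.0
top 22 [161.5455 189.9545] [0.411  0.3225 0.024 ]
top 62 [201.0484 199.0161] [0.3801 0.1944 0.024 ]
top 15 [180.5333 194.7333] [0.3948 0.2609 0.024 ]
top 44 [169.6364 198.9091] [0.3815 0.296  0.024 ]
top 31 [194.2903 198.3871] [0.3824 0.2163 0.024 ]
top 98 [181.7755 204.3571] [0.3634 0.2566 0.024 ]
top 16 [161.5625 205.75  ] [0.3596 0.3217 0.024 ]
side 6 [212.5    161.3333] [0.385  0.3002 0.024 ]
side 8 [225.875 170.875] [0.386  0.2212 0.024 ]
side 5 [201.6 176.8] [0.3004 0.255  0.024 ]
[0.3843 0.2914 0.2839] tip in side (np.float64(211.84653381039976), np.float64(143.65966926901558))
```

View pics/z3.png

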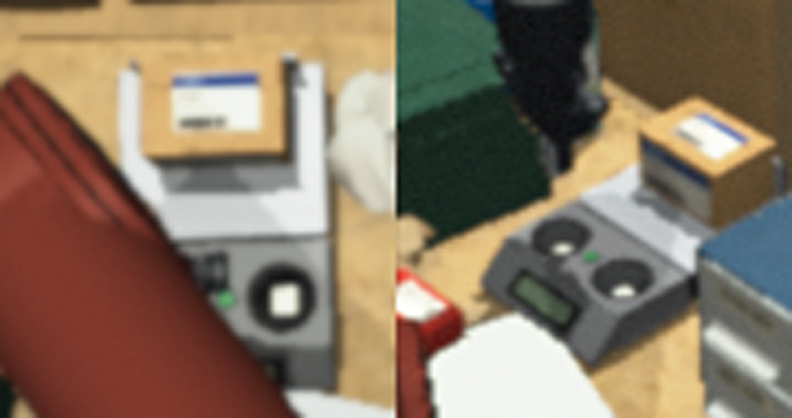

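The carton stands square against the stop. The tare key is at about (0.3817, 0.2935), and the projected tip matches its image to about 1 px. I'll go to just above the mouth of the well.

```bash
python3 -m inch '{"dp":[[2.5,2,10],[0,0,15],[0,0,15],[0,0,12],[0,0,8],[0,0,0],[0,0,0]],"roll":[0,0,0,0,0,0,0],"gripper":[0,0,0,0,0,0,0]}'
python3 - <<'E'
from h import *
b=snapshot("side")[135:180,190:250,::-1]
cv2.imwrite("pics/z4.png",cv2.resize(b,None,fx=12,fy=12,interpolation=cv2.INTER_CUBIC))
p=get_obs()["tcp_pos"];print(p)
for q in(p-[0,0,.1734],[*p[:2],.042],[*p[:2],.024]):
    u=np.array(pix("side",q));print((u-[190,135]+.5)*12)
E
```

```text
time: 9.15
tcp_pos: [0.3818, 0.2939, 0.2248]
eef_rot: [0.0, -0.01, 1.0, -0.0]
force: [-0.6, -0.8, -0.3]
gripper_width: 0.0002
finger_force: 0.0
[0.38183927 0.29403977 0.22514585]
[272.70049905 264.5816401 ]
[275.3223192  289.53625404]
[280.10464643 335.05468137]
```

View pics/z4.png

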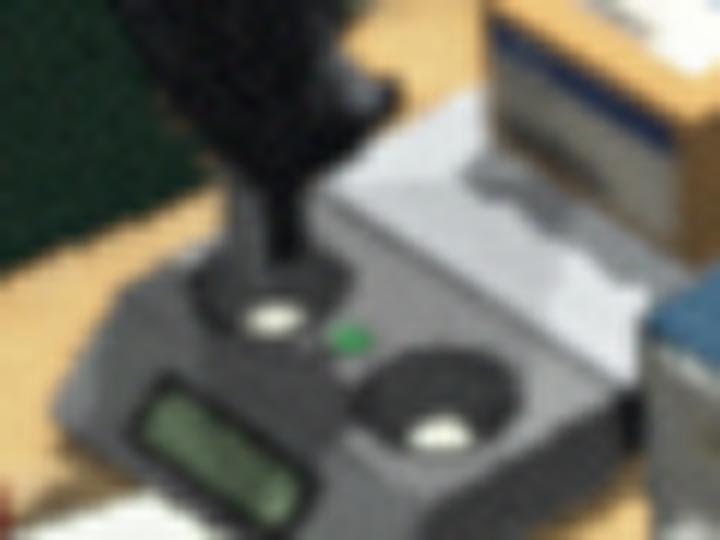

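The tip is centred over the left well to within a pixel. Going in.

```bash
python3 -m inch '{"dp":[[0,0,6],[0,0,6],[0,0,6],[0,0,4],[0,0,0],[0,0,0]],"roll":[0,0,0,0,0,0],"gripper":[0,0,0,0,0,0]}'
```

```text
time: 9.8
tcp_pos: [0.3816, 0.2939, 0.2026]
eef_rot: [-0.0, -0.01, 1.0, -0.0]
force: [0.1, -0.5, -0.4]
gripper_width: -0.0
finger_force: 0.0
```

```bash
python3 -m inch '{"dp":[[0,0,2],[0,0,2],[0,0,2],[0,0,1],[0,0,1],[0,0,1],[0,0,0]],"roll":[0,0,0,0,0,0,0],"gripper":[0,0,0,0,0,0,0]}'
```

```text
time: 10.5
tcp_pos: [0.3817, 0.294, 0.1938]
eef_rot: [0.0, -0.01, 1.0, 0.0]
force: [-0.7, 0.2, 3.1]
gripper_width: -0.0
finger_force: 1.5
```

```bash
python3 -m inch '{"dp":[[0,0,1],[0,0,1],[0,0,0],[0,0,0]],"roll":[0,0,0,0],"gripper":[0,0,0,0]}'
```

```text
time: 10.9
tcp_pos: [0.3818, 0.294, 0.1924]
eef_rot: [-0.0, -0.01, 1.0, 0.0]
force: [-2.8, -2.5, 12.6]
gripper_width: 0.0004
finger_force: 6.4
```

The 12.6 N force jump means the key is at its stop. I'll hold for 1.7 s more.

```bash
python3 -m inch '{"dp":[[0,0,0],[0,0,0],[0,0,0],[0,0,0],[0,0,0],[0,0,0],[0,0,0],[0,0,0],[0,0,0],[0,0,0],[0,0,0],[0,0,0],[0,0,0],[0,0,0],[0,0,0],[0,0,0],[0,0,0]],"roll":[0,0,0,0,0,0,0,0,0,0,0,0,0,0,0,0,0],"gripper":[0,0,0,0,0,0,0,0,0,0,0,0,0,0,0,0,0]}'
python3 -m inch '{"dp":[[0,0,-2],[0,0,-4],[0,0,-6],[0,0,-10],[0,0,-20],[0,0,-30],[0,0,-30],[0,0,-20],[0,0,-10],[0,0,0],[0,0,0],[0,0,0]],"roll":[0,0,0,0,0,0,0,0,0,0,0,0],"gripper":[0,0,0,0,0,0,0,0,0,0,0,0]}'
python3 - <<'E'
from h import *
a=snapshot("top")[130:225,130:220,::-1];b=snapshot("side")[105:200,175:265,::-1]
cv2.imwrite("pics/z5.png",cv2.resize(np.hstack([a,b]),None,fx=4.4,fy=4.4,interpolation=cv2.INTER_CUBIC))
E
```

```text
time: 12.6
tcp_pos: [0.3818, 0.294, 0.1924]
eef_rot: [-0.0, -0.01, 1.0, 0.0]
force: [-2.3, -2.5, 12.2]
gripper_width: 0.0001
finger_force: 6.3
time: 13.8
tcp_pos: [0.3813, 0.2936, 0.3225]
eef_rot: [-0.001, -0.011, 1.0, -0.001]
force: [0.3, -0.5, -0.3]
gripper_width: 0.0001
finger_force: 0.0
```

View pics/z5.png

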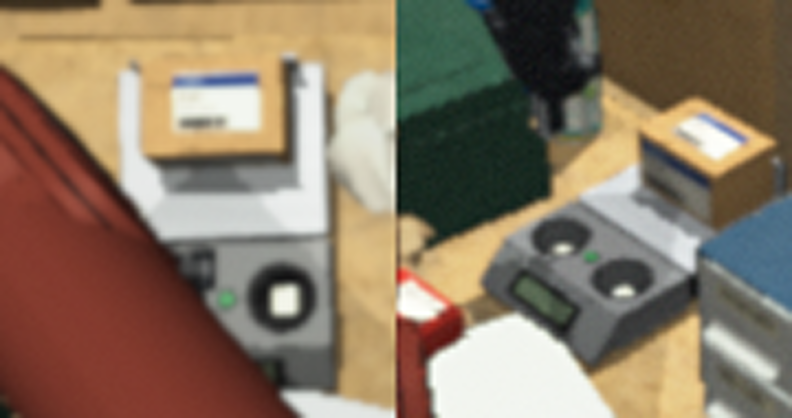

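The carton is still square at the stop, the keys look up and the hand is clear. I'll hand it in.

```bash
python3 -c "
from bench import *
print(finish_job())"
```

```text
the job is handed in; nothing more can be done
None
```

I pushed the carton square against the stop, held the tare key fully down for about two seconds with nothing touching the carton or platform, then let it up and handed the job in at about 14 s; no verdict was returned.

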